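# Slide a sole pattern out of its rack and lay it on the cutting board

## Task

Slide the round-toed sole pattern along its lane until its square end sticks out well past the open edge of the rack, then grip it by the sides of that overhang, lift it clear and lay it gently, flat, in the middle of the cutting board. Do not let it fall off the rack, and leave the square-toed pattern where it lies.

Things in the scene. Friction and masses are not known exactly. Their poses are not given: they have to be found in the camera images.
- round_pattern_mid (a point): Centre (half-way up) of the loose round-toed sole pattern: a stiff tan fibreboard plate 110 long (x) x 58 wide x 6 mm thick, about 45 g, balanced near this point. The end at -x is square with parallel sides; the last 29 mm at +x are a half-round toe. It lies flat in either lane of the rack, square end towards the open edge, its x along the rack's x, z up.
- square_pattern_mid (a point): Centre of the other pattern, of the same board and size (110 x 58 x 6 mm), but square at both ends; it lies in the other lane in the same way and must stay there.
- rack: Fixed rack, origin under its centre on the bench. Level plate 200 (x) x 148 mm (y), top at z = 40 mm. Rails 8 wide, 6 mm high along x at y = -70, 0, 70 mm bound two lanes 62 mm wide at y = -35 and 35 mm; in them patterns lie flush with the rails. Plate and rails end at the open edge, x = -100 mm, facing the robot; patterns start 15-40 mm inside it. Lanes are open behind: 50+ mm bare behind the toe.
- board_mid (a point): Middle of the top face of the cutting board, a wooden board 160 mm (its x) x 170 mm (its y) x 14 mm with darker battens at two ends, fixed on the bench to the right of the rack; z is up. A tall lever press stands on the bench between and beyond the two: pass on its near side. A tall chest closes the bench on the right.
There are look-alikes about, which are no part of the job. What is shaped like the part that bears round_pattern_mid but turquoise is not meant.

How it is judged (in metres and radians):
On the way, in this order (a step that is already met when the one before it is completed fails the run):
1. the round-toed pattern lies flat on the rack with its square end at least 20 mm past the open edge (x of round_pattern_mid in the frame of rack between -0.11 and -0.065 m and z of round_pattern_mid in the frame of rack below 0.048 m and angle between round_pattern_mid's own z axis and vertical below 0.1 rad), for 0.2 s.
2. the round-toed pattern is lifted clear, its centre at least 15 mm above where it lay (height (world z) of round_pattern_mid above 0.058 m), for 0.1 s.
At the end, for the whole second after the job is handed in: The round-toed pattern lies at rest flat on the cutting board, its centre within 30 mm of the board's middle; the square-toed pattern is within 15 mm of where it began (horizontal distance between round_pattern_mid and board_mid below 0.03 m and z of round_pattern_mid in the frame of board_mid between -0.002 and 0.008 m and angle between round_pattern_mid's own z axis and vertical below 0.1 rad and linear speed of round_pattern below 0.02 m/s and distance of square_pattern_mid from where it was at the start of the episode below 0.015 m); the robot touches nothing.
It fails at once if the round-toed pattern has fallen to the bench (height (world z) of round_pattern_mid below 0.02 m and horizontal distance between round_pattern_mid and board_mid above 0.12 m).
It fails at once if the pattern was dropped on the board (faster than 0.6 m/s close above it) (z of round_pattern_mid in the frame of board_mid below 0.03 m and horizontal distance between round_pattern_mid and board_mid below 0.12 m and linear speed of round_pattern above 0.6 m/s).
It fails at once if the square-toed pattern was moved more than 15 mm (distance of square_pattern_mid from where it was at the start of the episode above 0.015 m).
It also fails if it takes over 56 s, if anything falls off the work surface, if the arm or the gripper's body presses on something with over 40 N, if the wrist force passes 120 N, or if a joint passes its speed limit or range.

## Robot

A 6-joint arm with a two-finger parallel gripper is mounted at the origin on a cart in front of the work surface, level with it; the furniture and walls round the work are solid. World frame = base frame: x ahead of the robot, y to its left, z up, the work surface at z = 0. Lengths are in mm, angles in rad, forces in N, time in s.
With the tool pointing down it reaches from about 350 to 975 mm from the base axis. Payload 7.1 kg.
Tool frame: the origin (TCP) lies at the very end of the fingers, on their centre line; the grasp point (between the pads) lies 19 mm behind it; y points along the fingers, x is the direction in which the jaws open and shut, and the axes are right-handed (so a half turn about y gives the same grasp; the last joint's range is limited). The gripper opens to 88 mm and grips with 3 to 60 N. Pads are 20 mm wide; open, the fingers measure 115 mm over their backs; the gripper's body (75 mm by 178 mm) begins 61 mm behind the grasp point.
Start: joints at [-1.28, 0.423, 1.63, -0, 1.089, -0.019], TCP at [190.56, -595.224, 222.675] pointing down, gripper open.
Joint ranges: [-3, 3], [-0.9, 2.11], [0.09, 2.58], [-1.31, 4.45], [0.11, 2.69], [-2.54, 2.54]. Speed limits (rad/s): [2.39, 2.39, 3.01, 3.14, 3.14, 3.14].

## Interface

Orientations are given as a rotation vector (axis times angle).
In Python, from workcell import ctrl gives the robot as it stands. The module is installed in compiled form; this text tells all that it offers.
- The arm moves only by the tool carry_out, never from a script. Its arguments are lists of equal length, an entry for each row: "delta_pos": the shift along the tool's x, y, z in cm, a list of three; "rotation": the turn, a rotation vector about the tool's x, y, z in rad, a list of three. In form: {"delta_pos": [[dx, dy, dz], ...], "rotation": [[wx, wy, wz], ...]}. A call has 1 to 12 rows; each row is the pose to reach, as a shift and turn from the pose commanded when the call began, along the tool's axes at that moment; what a row does not reach only later rows make up. A row lasts 1/12 s, in which the tool goes at most 41.7 mm and 7.16 degrees, less where a joint would pass 70% of its speed; a pose out of reach is approached as far as the arm can. A call with a gripper value outside its range is refused whole. "hand" is the closure in counts, from 0 (fully open) to 255 (shut), set as the call begins (left out, the last holds). The fingers move at their own pace and stop on an object; the grip force is fixed at half the most. Time passes only in rows, so rows that repeat a pose let the fingers close. It gives the time, the measured TCP pose, the force and the opening at its end, in the units of the state.
- ctrl.get_obs(): the state, without advancing time (a new reading comes with each control period).
- ctrl.get_image(name): name is "side" or "top"; returns the picture (420x560x3 uint8, red, green, blue); there is no depth.
- ctrl.camera_info(name): a dict with "fov_y" (degrees; the focal length in pixels is half the picture's height over the tangent of half this angle, whatever the lens; pixels are square), "cx", "cy" (the principal point, pixels), "R" (3x3) and "t" (3): a world point X has camera coordinates R X + t. Camera axes: x right, y down, z forward; pixel columns grow to the right and rows downward; lengths in mm; the calibration is good to about 2 mm. A picture is of the moment at which its call begins. camera_info takes no time and is no camera call.
- ctrl.close_job(): hands the job in, once; it reports no verdict.
The state is a dict: "t": time; "qpos": joint angles; "qvel": joint speeds; "joint_torque": joint torques, N m; "ee_pos": TCP position; "orientation": TCP orientation; "ft_force": force on the tool from outside, world axes, zero at the start; "moment": the same for the moment, N m; "width": finger opening in mm.
Only numpy, scipy, OpenCV 4.12 (cv2) and the standard library are available. Lean on these libraries where they do the work, as an engineer would, in place of code of your own. Each camera call takes 0.05 s, during which the arm holds its last target.

## Working session

There is one attempt and no reset: what is moved stays moved. The work goes in short steps, Python scripts to look and compute and a tool call to move; the robot and the scene stay as the last step left them, time stands still between calls to the robot, and variables do not carry over. Pictures are saved under pics/ and viewed, and the job is handed in when it is done.

Besides the shell and the picture viewer there is one more tool, called after "Request:" by a JSON object that holds its "method" and its "body". carry_out: Moves the arm, as the interface text tells. Its arguments: {"type":"object","properties":{"delta_pos":{"type":"array","items":{"type":"array","items":{"type":"number"}}},"rotation":{"type":"array","items":{"type":"array","items":{"type":"number"}}},"hand":{"type":"number"}},"required":["delta_pos","rotation"]}

```bash
mkdir -p pics; python3 - <<'E'
from workcell import ctrl
import cv2
o=ctrl.get_obs()
for k,v in o.items(): print(k,v)
for n in("side","top"):
    print(n,ctrl.camera_info(n))
    cv2.imwrite(f"pics/{n}0.png",ctrl.get_image(n)[:,:,::-1])
E
```

```text
t 0.0
qpos [-1.28000285e+00  4.23812626e-01  1.63068355e+00 -3.05061983e-05
  1.08858354e+00 -1.90031218e-02]
qvel [-0.0012113   0.00021907  0.00245793 -0.00152564 -0.0008447  -0.00103395]
joint_torque [ 3.22864144e-04 -5.44624293e+01 -2.73672616e+01  6.42866967e-02
  2.26327922e-02 -1.23481300e-04]
ee_pos [ 190.39803148 -594.71725706  221.92184181]
orientation [-1.33908042  0.97888141 -0.97688993]
ft_force [-0.39438811 -0.41613091  0.11659426]
moment [ 0.00847261 -0.00971002 -0.00836267]
width 87.7913078196993
side {'fov_y': 53.63749392441646, 'cx': 281.94840238554013, 'cy': 206.07065966128803, 'R': array([[-9.99901656e-01,  1.56890963e-04, -1.40233483e-02],
       [ 1.10792589e-02,  6.21894475e-01, -7.83022676e-01],
       [ 8.59819365e-03, -7.83101039e-01, -6.21835054e-01]]), 't': array([ 512.37034847, -113.89787904, 1733.75024025])}
top {'fov_y': 48.21480839805044, 'cx': 278.01734859644, 'cy': 202.463429308641, 'R': array([[-0.02839226, -0.99959321,  0.00270177],
       [-0.98940024,  0.02771746, -0.14254442],
       [ 0.14241155, -0.00672029, -0.98978472]]), 't': array([ 274.28367423,  492.75124109, 1519.78186419])}
```

View pics/side0.png

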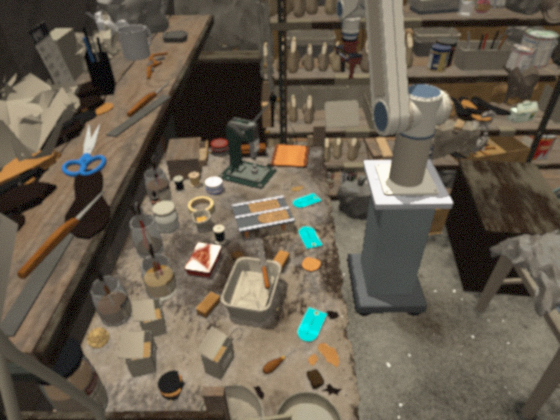

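View pics/top0.png

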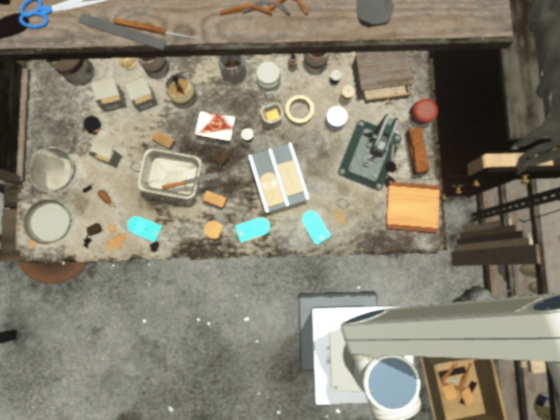

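The rack is at about (278,178) in the top view and the orange board at about (414,208). The press at (370,152) stands between and beyond them. I'll zoom in next.

```bash
python3 - <<'E'
import cv2,numpy as np
a=cv2.imread("pics/top0.png")[130:225,235:325]; b=cv2.imread("pics/side0.png")[185:245,220:310]
c=cv2.imread("pics/top0.png")[165:245,370:450]
cv2.imwrite("pics/z1.png",cv2.resize(a,None,fx=6,fy=6,interpolation=cv2.INTER_CUBIC))
cv2.imwrite("pics/z2.png",cv2.resize(b,None,fx=8,fy=8,interpolation=cv2.INTER_CUBIC))
cv2.imwrite("pics/z3.png",cv2.resize(c,None,fx=6,fy=6,interpolation=cv2.INTER_CUBIC))
E
```

```text
(no output)
```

View pics/z1.png

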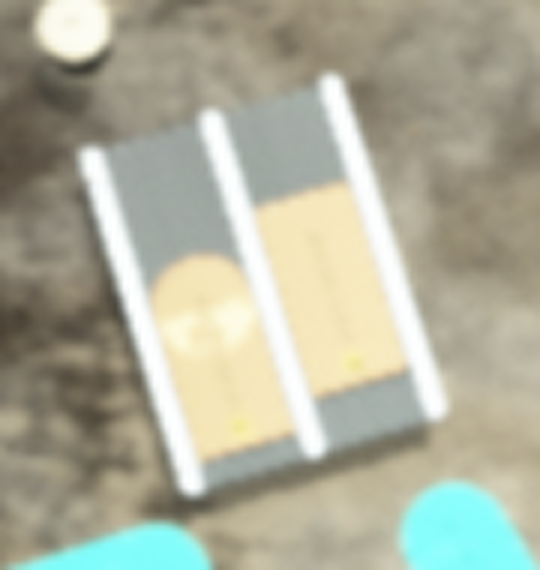

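View pics/z2.png

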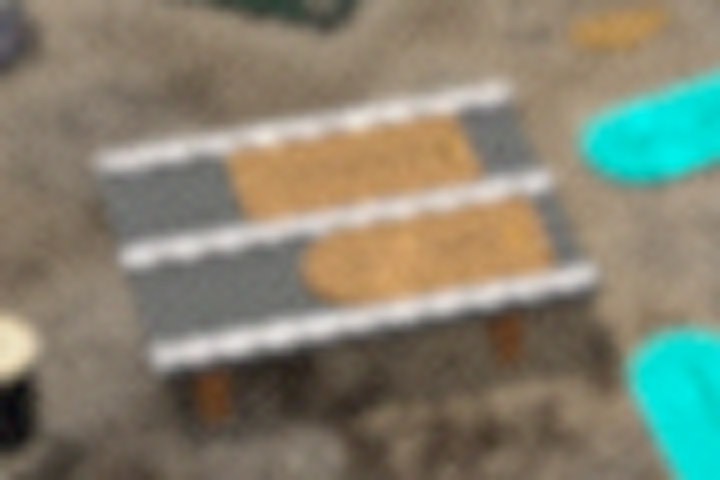

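View pics/z3.png

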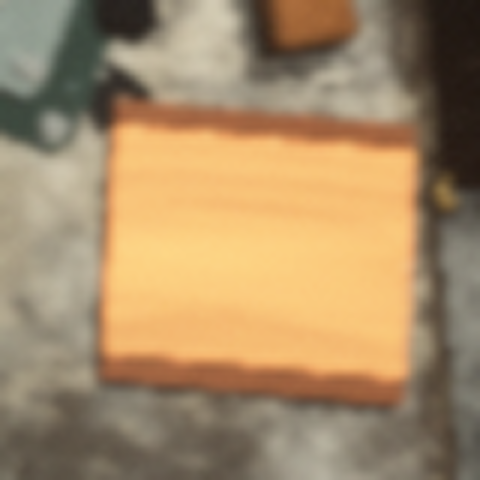

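The round-toed pattern is in the left (+y) lane: toe at about z1 (200,255), square end at about (250,450). The rack is rotated by roughly 15°. Next I'll measure.

```bash
cat > h.py <<'E'
import cv2,numpy as np
from workcell import ctrl
from scipy.spatial.transform import Rotation as Ro
def cast(n,uv,z):
    c=ctrl.camera_info(n);uv=np.atleast_2d(uv).astype(float)
    f=210/np.tan(np.radians(c['fov_y']/2));R,t=np.array(c['R']),np.array(c['t'])
    d=np.c_[(uv[:,0]-c['cx'])/f,(uv[:,1]-c['cy'])/f,np.ones(len(uv))]@R
    C=-R.T@t
    return (C+d*((z-C[2])/d[:,2])[:,None])[:,:2]
def proj(n,X):
    c=ctrl.camera_info(n);f=210/np.tan(np.radians(c['fov_y']/2))
    p=np.atleast_2d(X)@np.array(c['R']).T+np.array(c['t'])
    return np.c_[p[:,0]/p[:,2]*f+c['cx'],p[:,1]/p[:,2]*f+c['cy']]
def contours(img,box,fn,z,n,amin=300,k=8):
    x0,y0,x1,y1=box
    a=cv2.resize(img[y0:y1,x0:x1],None,fx=k,fy=k,interpolation=cv2.INTER_CUBIC)
    m=fn(cv2.cvtColor(a,cv2.COLOR_BGR2HSV)).astype(np.uint8)
    cs,_=cv2.findContours(m,cv2.RETR_EXTERNAL,cv2.CHAIN_APPROX_NONE)
    out=[]
    for c in cs:
        if cv2.contourArea(c)<amin*k*k/10: continue
        uv=(c[:,0,:]+.5)/k-.5+[x0,y0]
        out.append(cast(n,uv,z))
    return out
def rect(P):
    (cx,cy),(w,h),a=cv2.minAreaRect(P.astype(np.float32))
    if w<h: w,h,a=h,w,a+90
    a=(a+90)%180-90
    return np.round([cx,cy,w,h,a],1)
E
cat > m.py <<'E'
from h import *
import sys
s=sys.argv[1]
for n,box in(("top",(235,130,325,225)),("side",(220,185,310,245))):
    img=cv2.imread(f"pics/{n}{s}.png")
    print(n)
    for P in contours(img,box,lambda h:(h[...,1]<35)&(h[...,2]>185),46,n,amin=200): print(' rail',rect(P))
    for P in contours(img,box,lambda h:(h[...,1]>60)&(h[...,2]>140)&(h[...,0]<30),46,n,amin=1000): print(' tan',rect(P))
    box=(370,165,450,245) if n=="top" else (262,135,315,175)
    for P in contours(img,box,lambda h:(h[...,1]>110)&(h[...,2]>110)&(h[...,0]<25),14,n,amin=1500): print(' board',rect(P))
E
python3 m.py 0
```

```text
top
 rail [449.8 155.9  90.5  50.1 -88.4]
 rail [540.2 117.7  40.3  24.2  12.3]
 rail [569.  315.  203.9  34.3  15.7]
 rail [590.9 235.6 210.  120.3  17.4]
 rail [733.2 358.5  40.3  32.1  88.4]
 tan [523.8 277.1  63.2  49.9  15.3]
 tan [579.  219.5 108.   49.1  15.9]
 board [ 476.7 -191.4  177.7  162.    82.6]
side
 rail [564.5 329.9 196.   12.9  16. ]
 rail [583.2 264.2 198.6  15.   16. ]
 rail [600.9 194.8 193.9  17.5  15.8]
 tan [544.7 289.  113.   56.8  15.4]
 tan [579.  226.1 115.1  56.6  15.5]
 tan [464.  194.7 274.3 177.1 -54.2]
 board [ 475.9 -180.8  196.7  160.8   84.4]
```

```bash
python3 - <<'E'
from h import *
img=cv2.imread("pics/top0.png")
for sat,v in((25,225),(30,235),(20,240)):
    for P in contours(img,(235,130,325,225),lambda h:(h[...,1]<sat)&(h[...,2]>v),46,"top",amin=200): print(sat,v,' rail',rect(P))
for s,lo in((50,200),(60,200),(45,200)):
    for P in contours(img,(235,130,325,225),lambda h:(h[...,1]>s)&(h[...,2]>lo)&(h[...,0]<30),46,"top",amin=300): print(' tan',rect(P))
# hand-picked z1 rail corners -> px
z=np.array([[92,150],[212,113],[330,78],[192,492],[316,455],[437,416]])
uv=(z+.5)/6-.5+[235,130]
P=cast("top",uv,46);print(P.round(1))
print('mean',P.mean(0))
q=proj("side",np.c_[P,[46]*6]); print(((q-[220,185]+.5)*8-.5).round(0))
for P in contours(cv2.imread("pics/side0.png"),(262,135,320,175),lambda h:(h[...,1]>150)&(h[...,2]>110)&(h[...,0]<25),14,"side",amin=500): print(' board',rect(P))
a=cv2.imread("pics/side0.png")[135:180,255:325]
cv2.imwrite("pics/z4.png",cv2.resize(a,None,fx=8,fy=8,interpolation=cv2.INTER_CUBIC))
E
```

```text
25 225  rail [566.5 323.6 199.7  12.6  15.6]
25 225  rail [585.6 257.4 201.5  15.6  15.4]
25 225  rail [604.  190.3 200.6  14.1  16.2]
25 225  rail [734.1 358.5  35.3  30.3  88.4]
30 235  rail [566.6 323.  198.2  12.8  15.6]
30 235  rail [585.3 257.7 199.8  16.   15.3]
30 235  rail [603.8 190.8 198.9  13.5  15.9]
30 235  rail [733.7 358.7  35.7  31.2  88.4]
20 240  rail [566.5 323.4 197.6  11.3  15.6]
20 240  rail [585.2 257.5 198.9  13.4  15.5]
20 240  rail [603.9 190.6 197.7  11.8  15.7]
20 240  rail [734.5 358.5  32.8  29.5  88.4]
 tan [546.5 283.2 111.1  52.4  16.1]
 tan [580.4 219.8 111.7  52.1  15.9]
 tan [523.8 277.1  63.2  49.9  15.3]
 tan [585.1 293.2  48.3  27.7 -81.3]
 tan [579.  219.5 108.   49.1  15.9]
 tan [546.7 283.2 112.1  53.5  16. ]
 tan [580.7 219.8 112.4  53.2  15.8]
[[662.7 349.5]
 [682.  282.3]
 [700.2 215.9]
 [469.5 298.7]
 [488.  230.3]
 [507.8 163.2]]
mean [585.05256682 256.6454186 ]
[[150. 345.]
 [120. 246.]
 [ 93. 155.]
 [594. 265.]
 [551. 169.]
 [508.  82.]]
 board [ 474.8 -181.8  189.7  153.3   83.5]
```

View pics/z4.png

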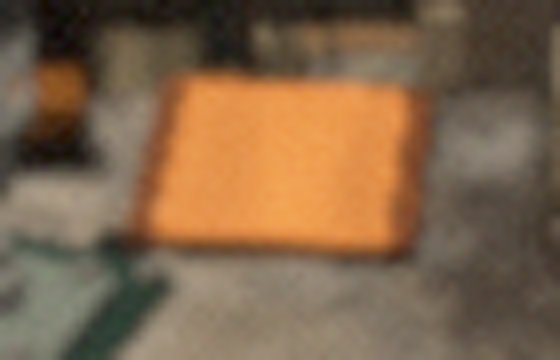

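```bash
python3 - <<'E'
from h import *
for n in("top","side"):
    c=ctrl.camera_info(n);print(n,'cam',-np.array(c['R']).T@np.array(c['t']))
o=ctrl.get_obs();print(Ro.from_rotvec(o['orientation']).as_matrix().round(3))
print('tcp',proj("top",o['ee_pos']),proj("side",o['ee_pos']))
z=np.array([[113,100],[420,127],[400,402],[102,380]]);P=cast("top",(z+.5)/6-.5+[370,165],14);print(P.round(0),P.mean(0))
z=np.array([[175,75],[430,88],[408,250],[140,242]]);P=cast("side",(z+.5)/8-.5+[255,135],14);print(P.round(0),P.mean(0))
for uv in[(340,175),(380,187),(396,180),(365,122),(390,120),(440,60),(440,200),(445,245)]: print(uv,cast("top",uv,0).round(0),cast("top",uv,150).round(0))
a=cv2.imread("pics/top0.png")[40:340,320:560]
b=cv2.imread("pics/side0.png")[60:260,130:450]
cv2.imwrite("pics/z5.png",cv2.resize(a,None,fx=2,fy=2,interpolation=cv2.INTER_CUBIC))
cv2.imwrite("pics/z6.png",cv2.resize(b,None,fx=2.5,fy=2.5,interpolation=cv2.INTER_CUBIC))
E
```

```text
top cam [ 278.88123875  270.72766642 1573.75475204]
side cam [ 498.67474355 1428.45368953  996.10719977]
[[ 0.305 -0.     0.952]
 [-0.952  0.001  0.305]
 [-0.001 -1.     0.   ]]
tcp [[582.62502293 292.79962962]] [[346.13272179  74.08777816]]
[[ 565. -115.]
 [ 545. -287.]
 [ 391. -264.]
 [ 407.  -99.]] [ 477.09497638 -191.36969942]
[[ 538. -277.]
 [ 390. -258.]
 [ 410.  -86.]
 [ 555.  -98.]] [ 473.23136763 -179.86664832]
(340, 175) [[594.  46.]] [[564.  67.]]
(380, 187) [[549. -89.]] [[523. -54.]]
(396, 180) [[ 571. -145.]] [[ 544. -105.]]
(365, 122) [[779. -50.]] [[732. -20.]]
(390, 120) [[ 784. -138.]] [[736. -99.]]
(440, 60) [[ 999. -329.]] [[ 931. -272.]]
(440, 200) [[ 498. -290.]] [[ 477. -236.]]
(445, 245) [[ 346. -295.]] [[ 339. -241.]]
```

View pics/z5.png

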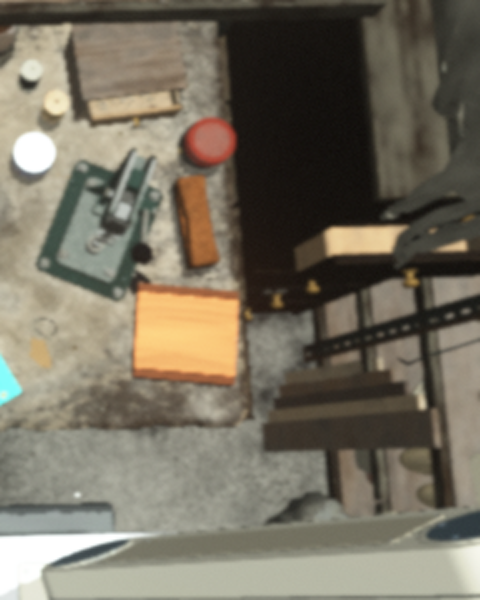

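View pics/z6.png

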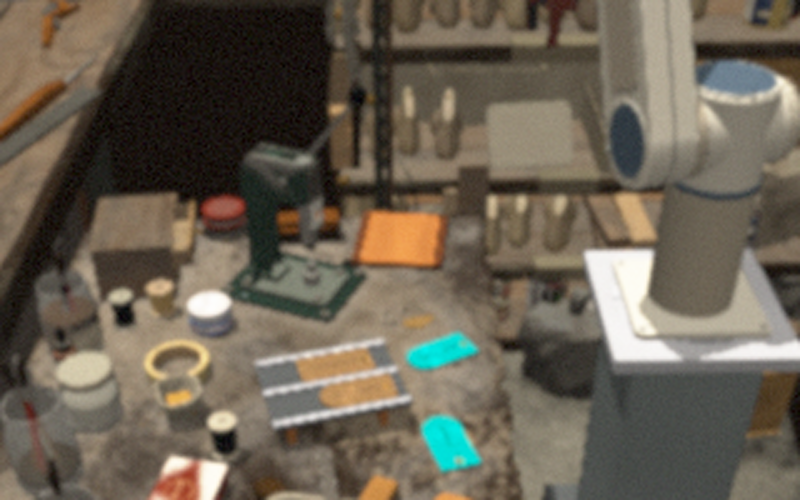

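```bash
python3 - <<'E'
from h import *
a=cv2.imread("pics/side0.png")[0:170,260:460]
cv2.imwrite("pics/z7.png",cv2.resize(a,None,fx=4,fy=3.5,interpolation=cv2.INTER_CUBIC))
E
```

```text
(no output)
```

View pics/z7.png

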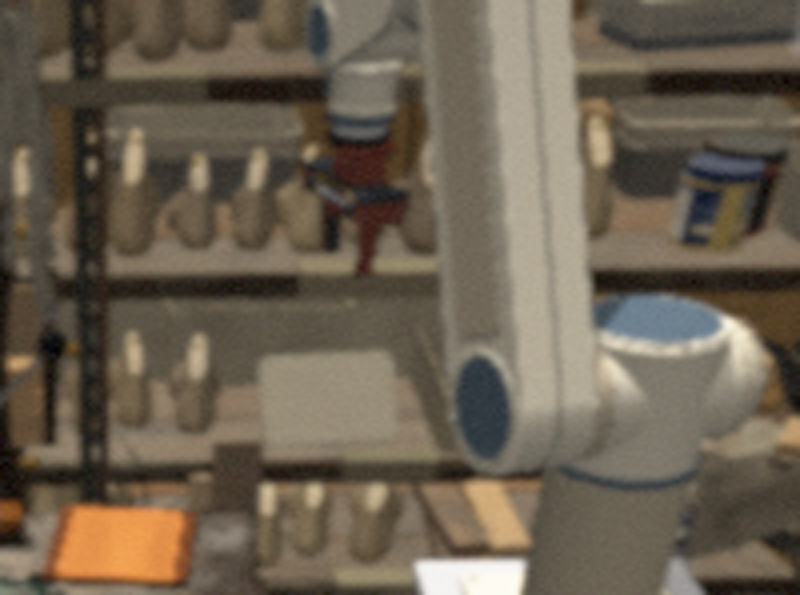

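Fingertips in the side view agree with the reported TCP to about 1 px. A retract line from the start to (400,-100) stays clear of the chest, so I'll compute the moves.

```bash
cat >> h.py <<'E'
def plan(base,yaw0,targets):
    """base cmd pos, tool z azimuth yaw0 deg; tool down exactly. targets (x,y,z,yaw)"""
    a=np.radians(yaw0); ez=np.array([np.cos(a),np.sin(a),0]); ex=np.array([np.sin(a),-np.cos(a),0]); ey=np.array([0,0,-1.])
    for x,y,z,yw in targets:
        d=np.array([x,y,z])-base
        print('cm',np.round([d@ex/10,d@ey/10,d@ez/10],2),'roty',round(-np.radians(yw-yaw0),3))
def state():
    o=ctrl.get_obs();M=Ro.from_rotvec(o['orientation']).as_matrix()
    print('t',round(o['t'],2),'pos',o['ee_pos'].round(1),'yaw',np.degrees(np.arctan2(M[1,2],M[0,2])).round(2),'ydir',M[:,1].round(4),'F',o['ft_force'].round(1),'w',round(o['width'],1),'q',o['qpos'].round(2))
E
python3 - <<'E'
from h import *
state()
plan(np.array([190.5,-595.2,222.6]),17.75,[(295,-350,240,17),(400,-100,250,15.7),(420,170,230,15.7),(624,305,150,15.7)])
E
```

```text
t 0.1 pos [ 190.4 -594.8  222. ] yaw 17.75 ydir [-4.0e-04  1.3e-03 -1.0e+00] F [-0.8 -0.  -0.8] w 88.3 q [-1.28  0.42  1.63 -0.    1.09 -0.02]
cm [-20.17  -1.74  17.43] roty 0.013
cm [-40.78  -2.74  35.05] roty 0.036
cm [-65.88  -0.74  45.19] roty 0.036
cm [-72.52   7.26  68.73] roty 0.036
```

Request:
{"method": "carry_out", "body": {"delta_pos": [[-3.1,-0.2,2.7],[-6.2,-0.4,5.3],[-9.3,-0.6,8],[-12.4,-0.8,10.7],[-15.5,-1,13.3],[-18.6,-1.2,16],[-21.7,-1.4,18.6],[-24.8,-1.6,21.3],[-27.9,-1.8,24],[-31,-2,26.6],[-34.1,-2.2,29.3],[-37.2,-2.4,32]], "rotation": [[0,0,0],[0,0.01,0],[0,0.01,0],[0,0.02,0],[0,0.02,0],[0,0.036,0],[0,0.036,0],[0,0.036,0],[0,0.036,0],[0,0.036,0],[0,0.036,0],[0,0.036,0]], "hand": 255}}

```text
t: 1.1
ee_pos: [382.0, -141.4, 246.8]
orientation: [-1.326, 1.005, -1.006]
ft_force: [0.9, -0.5, -0.7]
width: 11.8
```

```bash
python3 - <<'E'
from h import *
state()
a=np.radians(17.75);p=np.array([190.5,-595.2,222.6])+10*(-37.2*np.array([np.sin(a),-np.cos(a),0])+32*np.array([np.cos(a),np.sin(a),0])+[0,0,2.4])
print(p)
plan(p,15.7,[(410,60,240,15.7),(440,210,200,15.7),(624,305,150,15.7)])
E
```

```text
t 1.1 pos [ 382.  -141.4  246.8] yaw 15.67 ydir [ 1.e-04 -0.e+00 -1.e+00] F [ 0.9 -0.5 -0.7] w 11.8 q [-0.38  0.06  2.06  0.    1.02  0.91]
[ 381.85713665 -143.35218684  246.6       ]
cm [-18.82   0.66   8.21] roty -0.0
cm [-32.44   4.66  15.16] roty -0.0
cm [-36.61   9.66  35.44] roty -0.0
```

Request:
{"method": "carry_out", "body": {"delta_pos": [[-3.8,0.1,1.6],[-7.5,0.3,3.3],[-11.3,0.4,4.9],[-15.1,0.5,6.6],[-18.8,0.7,8.2],[-22.2,1.7,9.9],[-25.6,2.7,11.7],[-29,3.7,13.4],[-32.4,4.7,15.2],[-33.2,5.5,19],[-34,6.5,23],[-34.8,7.5,27]], "rotation": [[0,0,0],[0,0,0],[0,0,0],[0,0,0],[0,0,0],[0,0,0],[0,0,0],[0,0,0],[0,0,0],[0,0,0],[0,0,0],[0,0,0]]}}

```text
t: 2.1
ee_pos: [547.9, 266.0, 171.0]
orientation: [-1.328, 1.004, -1.004]
ft_force: [-0.2, -0.8, -0.2]
width: 0.4
```

```bash
python3 - <<'E'
from h import *
state()
for n in("top","side"):
    cv2.imwrite(f"pics/{n}1.png",ctrl.get_image(n)[:,:,::-1])
a=cv2.imread("pics/top1.png")[110:290,200:400]
b=cv2.imread("pics/side1.png")[115:265,170:370]
cv2.imwrite("pics/z8.png",cv2.resize(a,None,fx=4,fy=3.3,interpolation=cv2.INTER_CUBIC))
cv2.imwrite("pics/z9.png",cv2.resize(b,None,fx=4,fy=4,interpolation=cv2.INTER_CUBIC))
E
```

```text
t 2.1 pos [547.9 266.  171. ] yaw 15.8 ydir [-5.e-04 -3.e-04 -1.e+00] F [-0.2 -0.8 -0.2] w 0.4 q [ 0.43  0.46  1.7  -0.    0.98  1.73]
```

View pics/z8.png

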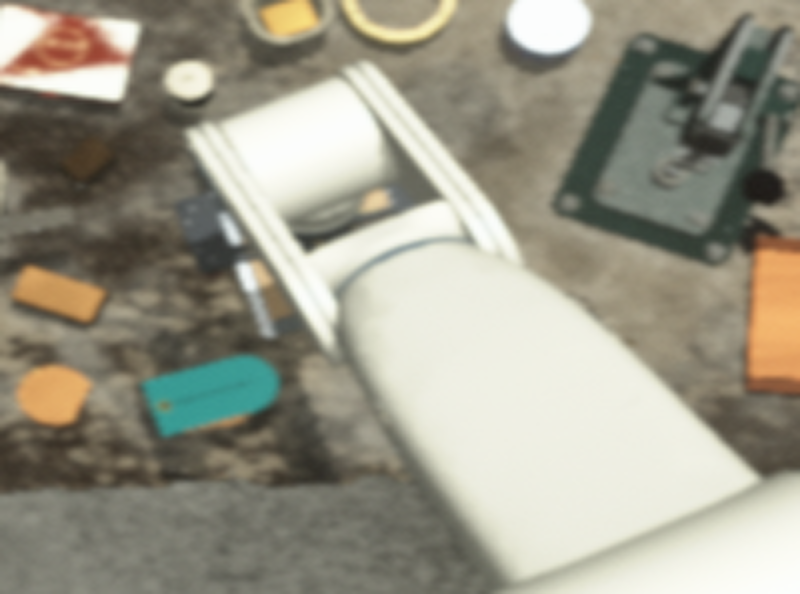

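View pics/z9.png

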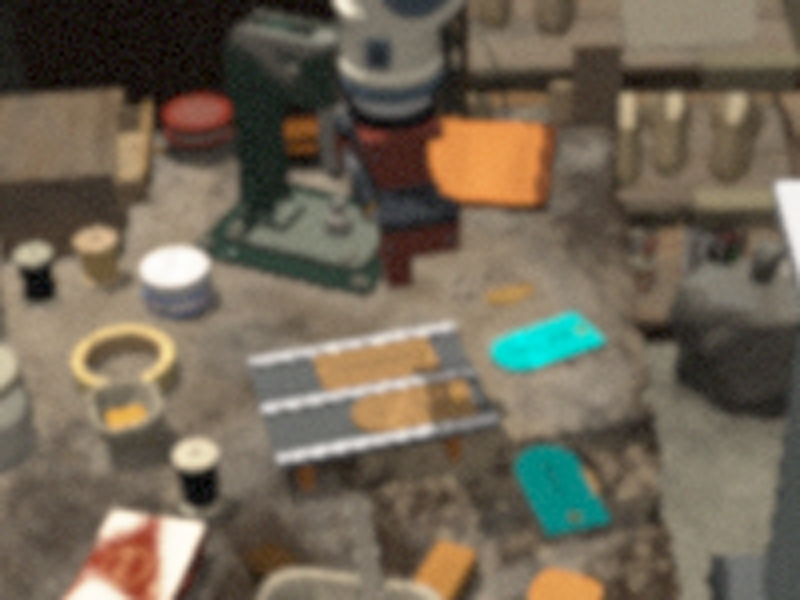

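```bash
python3 - <<'E'
from h import *
o=ctrl.get_obs()
q=proj("side",o['ee_pos']);print(q,(q-[170,115]+.5)*4-.5)
a=cv2.imread("pics/side1.png")[170:200,250:290]
cv2.imwrite("pics/z10.png",cv2.resize(a,None,fx=16,fy=16,interpolation=cv2.INTER_CUBIC))
print((q-[250,170]+.5)*16)
E
```

```text
[[270.11859073 184.38885343]] [[401.97436292 279.05541373]]
[[329.89745169 238.22165491]]
```

View pics/z10.png

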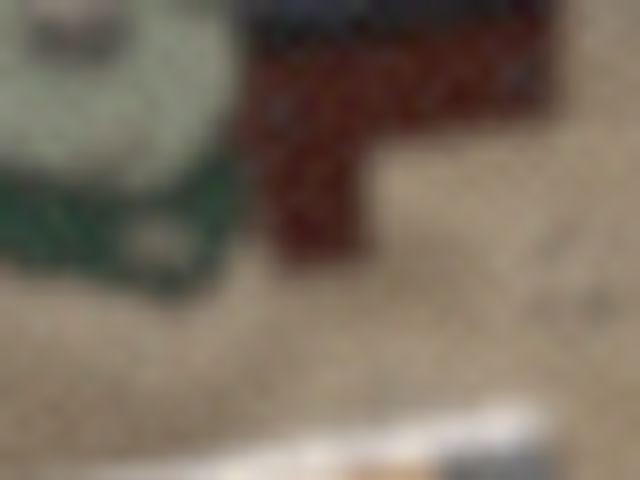

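```bash
python3 - <<'E'
from h import *
a=np.radians(15.69);p=np.array([381.86,-143.35,246.6])+10*(-34.8*np.array([np.sin(a),-np.cos(a),0])+27*np.array([np.cos(a),np.sin(a),0])-[0,0,7.5])
print(p)
plan(p,15.69,[(627.5,307.6,120,15.69),(627.5,307.6,65,15.69)])
E
```

```text
[547.68903701 264.69991176 171.6       ]
cm [-1.97  5.16  8.84] roty -0.0
cm [-1.97 10.66  8.84] roty -0.0
```

Request:
{"method": "carry_out", "body": {"delta_pos": [[-0.7,1,3],[-1.3,2.5,6],[-2,4,8.8],[-2,6,8.8],[-2,8,8.8],[-2,9.5,8.8],[-2,10.7,8.8],[-2,10.7,8.8]], "rotation": [[0,0,0],[0,0,0],[0,0,0],[0,0,0],[0,0,0],[0,0,0],[0,0,0],[0,0,0]]}}

```text
t: 2.87
ee_pos: [624.4, 306.3, 62.0]
orientation: [-1.331, 1.008, -1.004]
ft_force: [-0.2, -0.7, -0.1]
width: 0.9
```

```bash
cat > look.py <<'E'
from h import *
import sys
s=sys.argv[1]; n=sys.argv[2]; x0,y0,x1,y1=map(int,sys.argv[3:7]);k=int(sys.argv[7])
state()
im=ctrl.get_image(n)[:,:,::-1]; cv2.imwrite(f"pics/{n}{s}.png",im)
cv2.imwrite(f"pics/zz{s}.png",cv2.resize(im[y0:y1,x0:x1],None,fx=k,fy=k,interpolation=cv2.INTER_CUBIC))
q=proj(n,ctrl.get_obs()['ee_pos']);print('tcp px',q,'zoom',(q-[x0,y0]+.5)*k)
E
python3 look.py 2 side 215 180 315 250 8
```

```text
t 2.87 pos [624.4 306.3  62. ] yaw 15.68 ydir [-0.0045 -0.0021 -1.    ] F [-0.2 -0.7 -0.1] w 0.9 q [0.44 0.72 1.54 0.   0.89 1.74]
tcp px [[249.56240588 215.73743832]] zoom [[280.49924703 289.89950654]]
```

View pics/zz2.png

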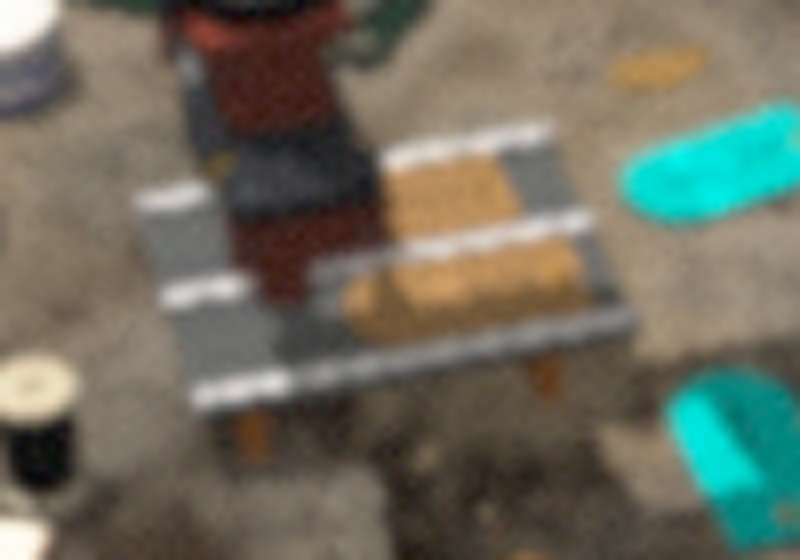

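Request:
{"method": "carry_out", "body": {"delta_pos": [[-0.3,0.5,0],[-0.6,1,0],[-0.6,1.5,0],[-0.6,1.5,0],[-0.6,1.5,0]], "rotation": [[0,0,0],[0,0,0],[0,0,0],[0,0,0],[0,0,0]]}}

```text
t: 3.33
ee_pos: [624.7, 313.3, 49.8]
orientation: [-1.327, 1.005, -1.005]
ft_force: [-0.4, -0.4, -0.2]
width: 0.3
```

```bash
python3 look.py 3 side 215 180 315 250 8
```

```text
t 3.33 pos [624.7 313.3  49.8] yaw 15.7 ydir [-1.e-04 -1.e-04 -1.e+00] F [-0.4 -0.4 -0.2] w 0.3 q [ 0.45  0.73  1.53 -0.    0.87  1.74]
tcp px [[249.80602608 219.89165204]] zoom [[282.44820862 323.13321635]]
```

View pics/zz3.png

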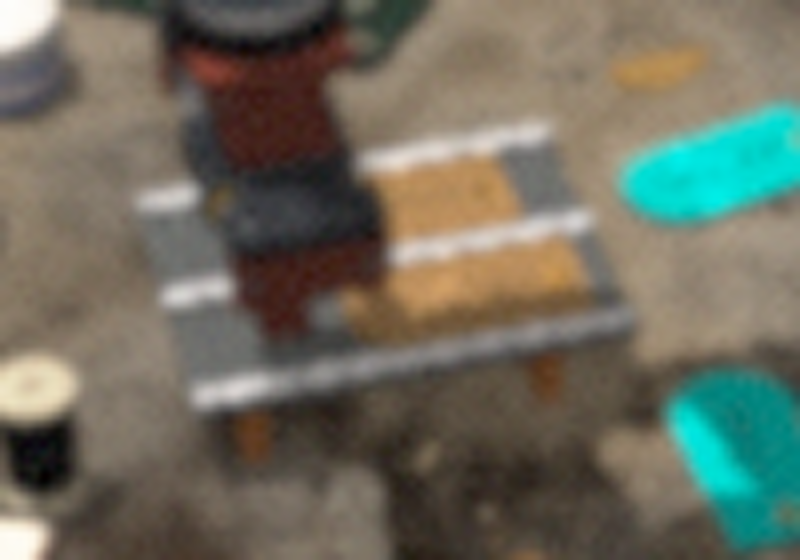

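Request:
{"method": "carry_out", "body": {"delta_pos": [[0,0.4,0],[0,0.7,0],[0,0.7,-0.6],[0,0.7,-1.2],[0,0.7,-1.7],[0,0.7,-2.2],[0,0.7,-2.7],[0,0.7,-3.2],[0,0.7,-3.7],[0,0.7,-4.2],[0,0.7,-4.5],[0,0.7,-4.5]], "rotation": [[0,0,0],[0,0,0],[0,0,0],[0,0,0],[0,0,0],[0,0,0],[0,0,0],[0,0,0],[0,0,0],[0,0,0],[0,0,0],[0,0,0]]}}

```text
t: 4.38
ee_pos: [580.8, 300.8, 42.9]
orientation: [-1.327, 1.005, -1.005]
ft_force: [0.2, -0.0, -0.3]
width: 0.6
```

```bash
python3 look.py 4 side 215 180 315 250 8
```

```text
t 4.38 pos [580.8 300.8  42.9] yaw 15.7 ydir [-5.e-04 -2.e-04 -1.e+00] F [ 0.2 -0.  -0.3] w 0.6 q [0.46 0.69 1.65 0.   0.8  1.76]
tcp px [[262.42070707 219.04698131]] zoom [[383.36565657 316.37585051]]
```

View pics/zz4.png

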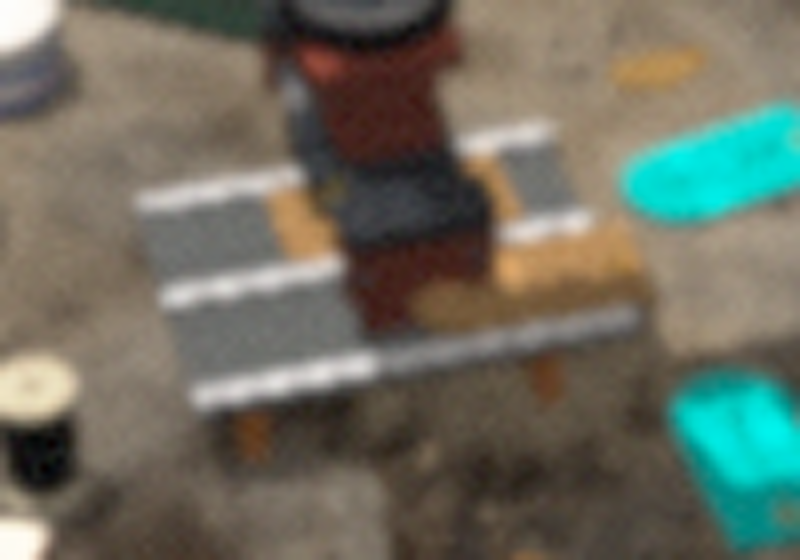

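Request:
{"method": "carry_out", "body": {"delta_pos": [[0,0,-0.4],[0,0,-0.8],[0,0,-1.2],[0,0,-1.6],[0,0,-2.0],[0,0,-2.3],[0,0,-2.5],[0,0,-2.5],[0,0,-2.5]], "rotation": [[0,0,0],[0,0,0],[0,0,0],[0,0,0],[0,0,0],[0,0,0],[0,0,0],[0,0,0],[0,0,0]]}}

```text
t: 5.18
ee_pos: [557.4, 294.3, 42.9]
orientation: [-1.326, 1.005, -1.005]
ft_force: [-0.3, 0.7, -0.5]
width: 0.6
```

```bash
python3 look.py 5 side 215 180 315 250 8
```

```text
t 5.18 pos [557.4 294.3  42.9] yaw 15.69 ydir [-0.  0. -1.] F [-0.3  0.7 -0.5] w 0.6 q [0.47 0.67 1.7  0.   0.77 1.76]
tcp px [[269.14546547 217.78244234]] zoom [[437.16372376 306.25953869]]
```

View pics/zz5.png

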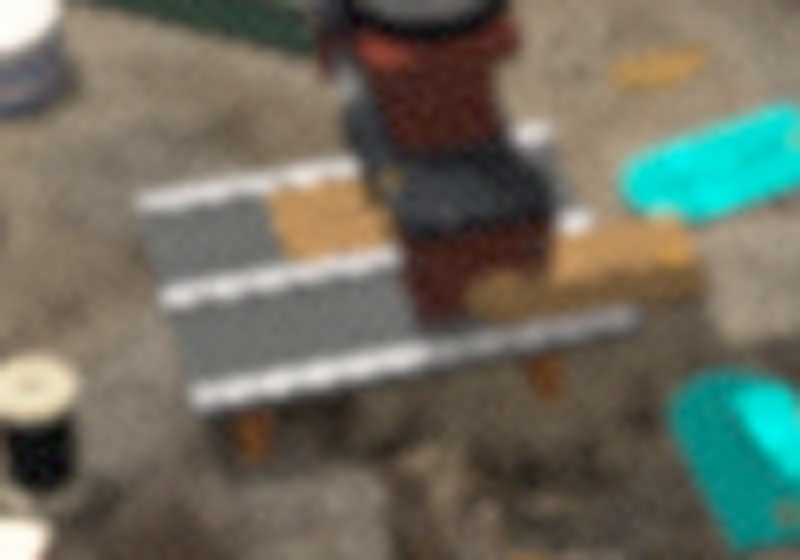

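Request:
{"method": "carry_out", "body": {"delta_pos": [[0,0,0.5],[0,0,1.5],[0,-2,2],[0,-5,2],[0,-8,2],[1.5,-11,0],[4,-13,-3],[8,-14,-5],[12,-15,-6],[16,-15,-7],[20,-15,-8],[24,-15,-9]], "rotation": [[0,0,0],[0,0,0],[0,0,0],[0,0,0],[0,0,0],[0,0,0],[0,0,0],[0,0,0],[0,0,0],[0,0,0],[0,0,0],[0,0,0]], "hand": 0}}

```text
t: 6.23
ee_pos: [536.7, 42.3, 193.9]
orientation: [-1.325, 1.003, -1.006]
ft_force: [1.8, -0.3, 0.1]
width: 76.9
```

```bash
python3 look.py 6 top 235 130 335 230 6; python3 look.py 7 side 215 180 315 250 8
```

```text
t 6.23 pos [536.7  42.3 193.9] yaw 15.71 ydir [ 2.3e-03  1.0e-04 -1.0e+00] F [ 1.8 -0.3  0.1] w 76.9 q [ 0.06  0.33  1.85 -0.    0.96  1.35]
tcp px [[352.07488004 181.12659337]] zoom [[705.44928025 309.75956021]]
t 6.28 pos [535.8  37.9 193.1] yaw 15.51 ydir [-2.e-04  4.e-04 -1.e+00] F [-0.7  0.4 -4.2] w 80.7 q [0.05 0.33 1.85 0.   0.96 1.35]
tcp px [[275.11111016 144.83029701]] zoom [[ 484.88888125 -277.35762392]]
```

View pics/zz6.png

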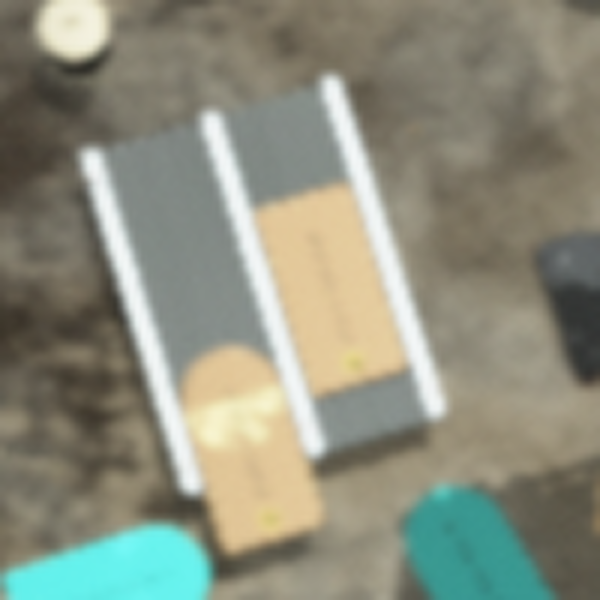

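View pics/zz7.png

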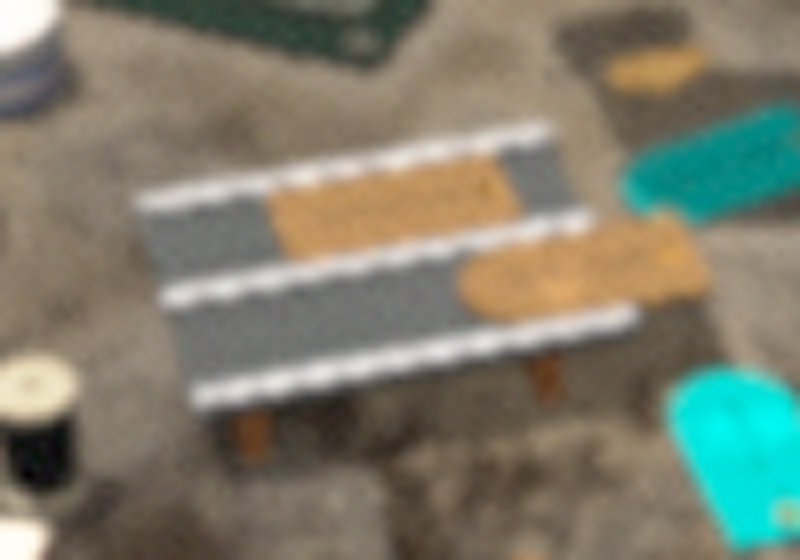

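```bash
python3 - <<'E'
from h import *
img=cv2.imread("pics/top6.png")
for s,lo in((60,150),(50,150)):
    for P in contours(img,(235,130,295,227),lambda h:(h[...,1]>s)&(h[...,2]>lo)&(h[...,0]<30),46,"top",amin=1000): print(' tan',rect(P))
z=np.array([[228,553],[322,527],[235,346],[192,493],[316,456]]);P=cast("top",(z+.5)/6-.5+[235,130],46);print(P.round(1))
img=cv2.imread("pics/side7.png")
for P in contours(img,(270,200,310,222),lambda h:(h[...,1]>90)&(h[...,2]>100)&(h[...,0]<30),46,"side",amin=1000): print(' tan side',rect(P))
# world dir of gap
E
```

```text
tan [494.  267.2 111.6  63.4  16.5]
 tan [580.6 219.2 111.   54.7  15.3]
 tan [497.6 256.1 111.9  85.2  13.4]
 tan [580.6 219.2 112.8  56.3  15.4]
[[435.5 279.9]
 [448.3 228.3]
 [549.9 273. ]
 [469.  298.7]
 [487.5 230.3]]
 tan side [492.  271.9 111.8  65.9   4.9]
```

```bash
python3 - <<'E'
from h import *
state()
a=np.radians(15.69);p=np.array([547.69,264.7,171.6])+10*(21.4*np.array([np.sin(a),-np.cos(a),0])-7.2*np.array([np.cos(a),np.sin(a),0])+[0,0,2.1])
print(p)
plan(p,15.69,[(440,150,170,15.69),(459.3,259.2,130,15.69),(459.3,259.2,70,15.69)])
E
```

```text
t 6.33 pos [535.8  40.3 192.9] yaw 15.38 ydir [-6.e-04  4.e-04 -1.e+00] F [0.3 0.7 0.2] w 85.4 q [0.05 0.33 1.85 0.   0.96 1.35]
[536.24533282  39.20272819 192.6       ]
cm [-13.27   2.26  -6.27] roty -0.0
cm [-23.26   6.26  -1.46] roty -0.0
cm [-23.26  12.26  -1.46] roty -0.0
```

Request:
{"method": "carry_out", "body": {"delta_pos": [[-3.3,0.5,-1.6],[-6.6,1.1,-3.1],[-10,1.7,-4.7],[-13.3,2.3,-6.3],[-16.6,3.6,-4.7],[-20,5,-3.1],[-23.3,6.3,-1.5],[-23.3,8,-1.5],[-23.3,10,-1.5],[-23.3,11.5,-1.5],[-23.3,12.3,-1.5],[-23.3,12.3,-1.5]], "rotation": [[0,0,0],[0,0,0],[0,0,0],[0,0,0],[0,0,0],[0,0,0],[0,0,0],[0,0,0],[0,0,0],[0,0,0],[0,0,0],[0,0,0]]}}

```text
t: 7.33
ee_pos: [457.5, 264.7, 68.3]
orientation: [-1.329, 1.006, -1.004]
ft_force: [-0.4, -0.2, -0.1]
width: 87.7
```

```bash
python3 look.py 8 side 235 175 335 245 8
```

```text
t 7.33 pos [457.5 264.7  68.3] yaw 15.72 ydir [-0.0023 -0.0013 -1.    ] F [-0.4 -0.2 -0.1] w 87.7 q [ 0.5   0.52  1.93 -0.    0.69  1.8 ]
tcp px [[296.85489272 206.50648144]] zoom [[498.83914179 256.05185149]]
```

View pics/zz8.png

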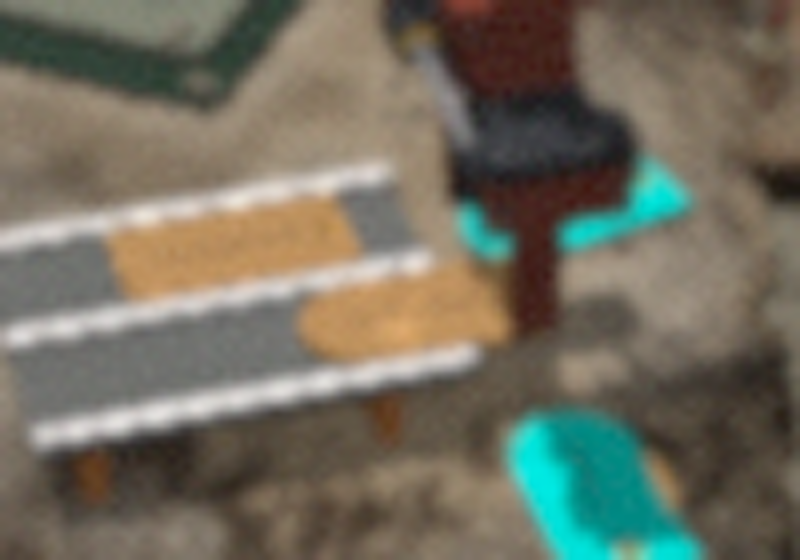

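Request:
{"method": "carry_out", "body": {"delta_pos": [[0,0.8,0],[0,1.6,0],[0,2.4,0],[0,3,0],[0,3.2,0],[0,3.2,0],[0,3.2,0]], "rotation": [[0,0,0],[0,0,0],[0,0,0],[0,0,0],[0,0,0],[0,0,0],[0,0,0]]}}

```text
t: 7.97
ee_pos: [458.1, 264.4, 37.7]
orientation: [-1.327, 1.005, -1.005]
ft_force: [-0.6, 0.8, 0.3]
width: 87.8
```

```bash
python3 look.py 9 side 255 185 335 245 10
```

```text
t 7.97 pos [458.1 264.4  37.7] yaw 15.68 ydir [-2.e-04 -1.e-04 -1.e+00] F [-0.6  0.8  0.3] w 87.8 q [0.5  0.57 1.94 0.   0.63 1.8 ]
tcp px [[296.73741261 213.22258292]] zoom [[422.37412609 287.22582924]]
```

View pics/zz9.png

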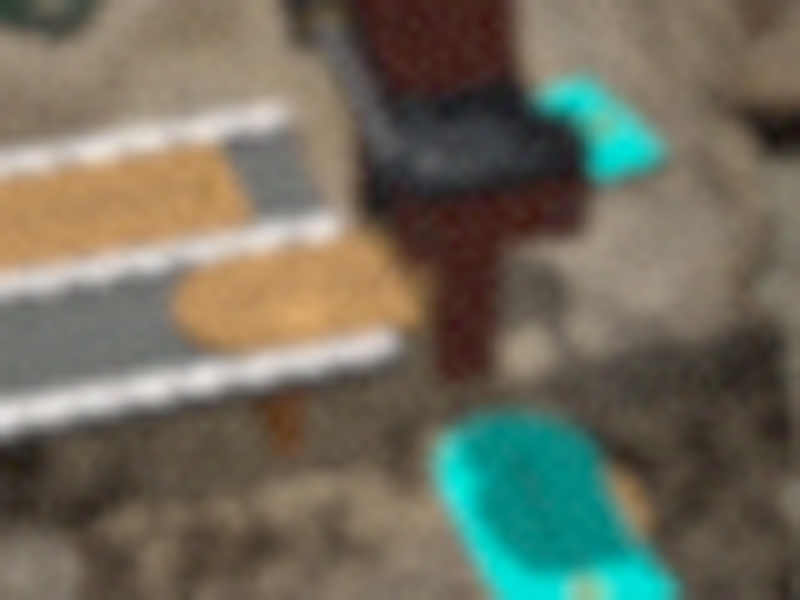

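Request:
{"method": "carry_out", "body": {"delta_pos": [[0,0,0],[0,0,0],[0,0,0],[0,0,0],[0,0,0],[0,0,0]], "rotation": [[0,0,0],[0,0,0],[0,0,0],[0,0,0],[0,0,0],[0,0,0]], "hand": 70}}

```text
t: 8.52
ee_pos: [458.1, 264.4, 37.9]
orientation: [-1.326, 1.005, -1.005]
ft_force: [-0.1, -0.9, -0.1]
width: 63.9
```

```bash
python3 look.py 10 side 255 185 335 245 10
```

```text
t 8.52 pos [458.1 264.4  37.9] yaw 15.69 ydir [ 1.e-04  0.e+00 -1.e+00] F [-0.1 -0.9 -0.1] w 63.9 q [ 0.5   0.57  1.94 -0.    0.63  1.8 ]
tcp px [[296.7714878  213.23083493]] zoom [[422.71487804 287.30834927]]
```

View pics/zz10.png

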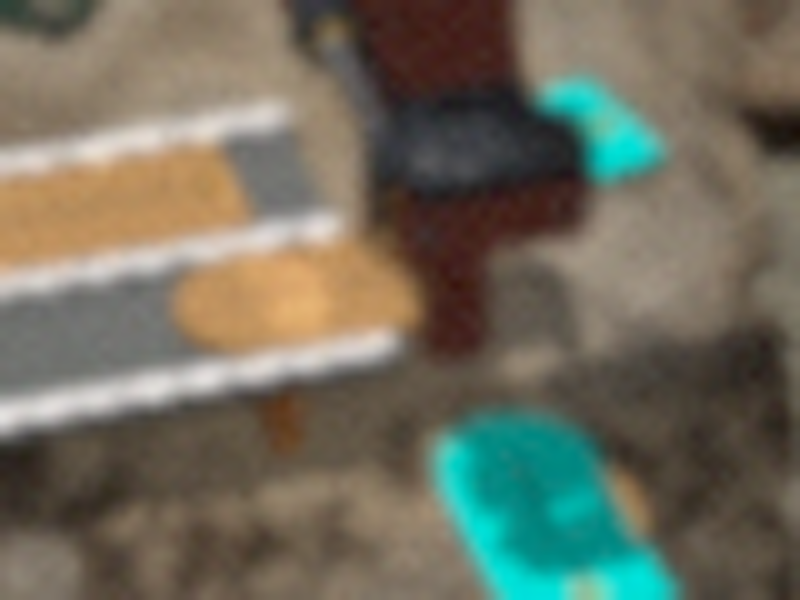

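Request:
{"method": "carry_out", "body": {"delta_pos": [[0,0,0],[0,0,0],[0,0,0]], "rotation": [[0,0,0],[0,0,0],[0,0,0]], "hand": 78}}

```text
t: 8.82
ee_pos: [458.1, 264.3, 37.8]
orientation: [-1.327, 1.005, -1.005]
ft_force: [-0.2, -0.1, 0.6]
width: 61.0
```

Request:
{"method": "carry_out", "body": {"delta_pos": [[0,0,0],[0,0,0],[0,0,0]], "rotation": [[0,0,0],[0,0,0],[0,0,0]], "hand": 84}}

```text
t: 9.07
ee_pos: [457.7, 263.6, 37.6]
orientation: [-1.328, 1.005, -1.005]
ft_force: [0.4, -6.0, 0.8]
width: 59.4
```

```bash
python3 look.py 11 side 255 185 335 245 10
```

```text
t 9.07 pos [457.7 263.6  37.6] yaw 15.69 ydir [-0.001  -0.0012 -1.    ] F [ 0.4 -6.   0.8] w 59.4 q [ 0.5   0.57  1.94 -0.    0.63  1.8 ]
tcp px [[296.87551219 213.13010825]] zoom [[423.75512189 286.30108246]]
```

View pics/zz11.png

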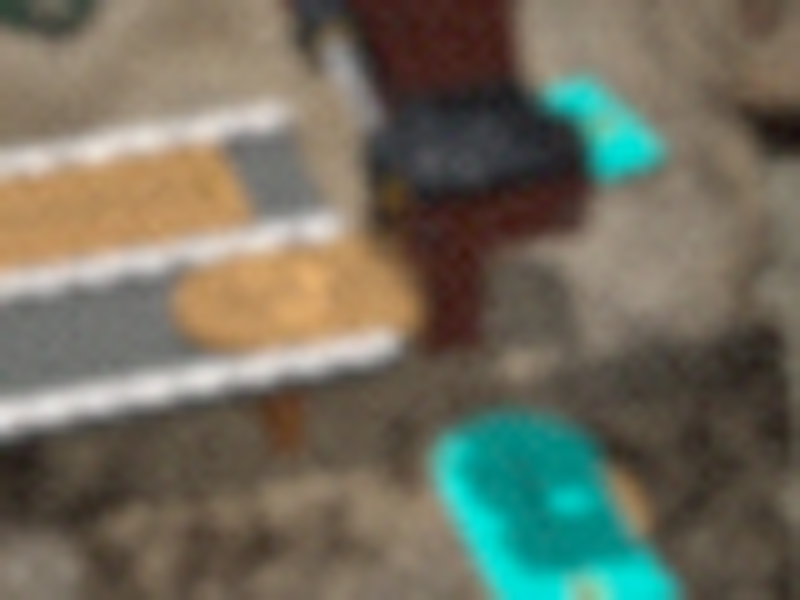

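A force of -6 N in y shows the tool is 1–2 mm too far to +y. I'll shift it, then close fully.

Request:
{"method": "carry_out", "body": {"delta_pos": [[0.2,0,0],[0.2,0,0]], "rotation": [[0,0,0],[0,0,0]]}}

```text
t: 9.28
ee_pos: [458.8, 262.4, 37.8]
orientation: [-1.326, 1.005, -1.005]
ft_force: [-0.1, -0.5, 0.3]
width: 58.4
```

Request:
{"method": "carry_out", "body": {"delta_pos": [[0,0,0],[0,0,0],[0,0,0],[0,0,0],[0,0,0]], "rotation": [[0,0,0],[0,0,0],[0,0,0],[0,0,0],[0,0,0]], "hand": 255}}

```text
t: 9.7
ee_pos: [458.7, 262.6, 37.9]
orientation: [-1.326, 1.005, -1.005]
ft_force: [0.1, -0.6, 0.0]
width: 57.9
```

Gripped at 58 mm with almost no side force. Lifting slowly.

Request:
{"method": "carry_out", "body": {"delta_pos": [[0,-0.3,0],[0,-0.8,0],[0,-1.5,0],[0,-2.5,0],[0,-3.5,0],[0,-5,0],[0,-6.5,0],[0,-8,0],[0,-9,0],[0,-10,0],[0,-10,0]], "rotation": [[0,0,0],[0,0,0],[0,0,0],[0,0,0],[0,0,0],[0,0,0],[0,0,0],[0,0,0],[0,0,0],[0,0,0],[0,0,0]]}}

```text
t: 10.62
ee_pos: [459.8, 263.1, 140.2]
orientation: [-1.323, 1.003, -1.006]
ft_force: [0.0, 0.6, -0.5]
width: 57.4
```

```bash
python3 look.py 12 side 235 165 335 235 8
```

```text
t 10.62 pos [459.8 263.1 140.2] yaw 15.69 ydir [ 0.0033  0.0018 -1.    ] F [ 0.   0.6 -0.5] w 57.4 q [0.5  0.4  1.9  0.   0.84 1.79]
tcp px [[296.67053095 190.48918184]] zoom [[497.36424761 207.91345475]]
```

View pics/zz12.png

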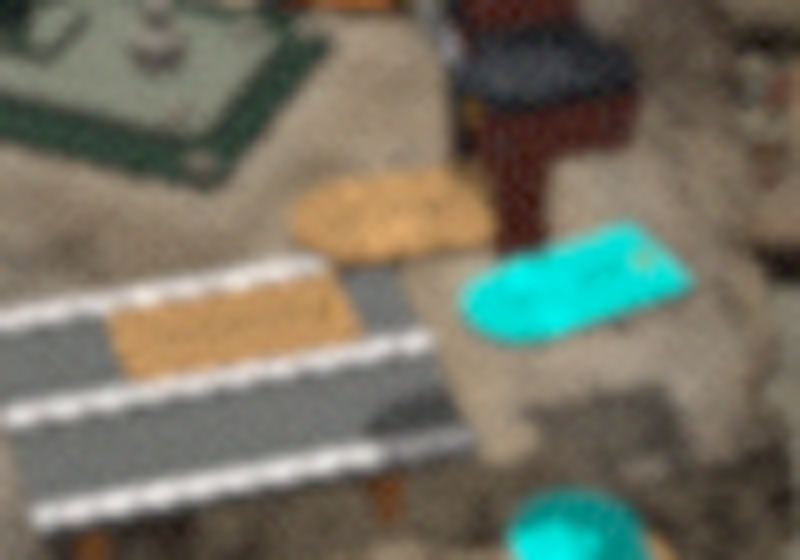

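```bash
python3 - <<'E'
from h import *
state()
plan(np.array([458.7,262.6,138]),15.69,[(425,110,145,5),(420,-60,145,-10),(441.2,-173.3,120,-20)])
E
```

```text
t 10.67 pos [459.3 262.8 139. ] yaw 15.69 ydir [ 0.002   0.0011 -1.    ] F [0.  0.7 0.7] w 57.5 q [0.5  0.4  1.9  0.   0.84 1.79]
cm [13.78 -0.7  -7.37] roty 0.187
cm [ 30.01  -0.7  -12.45] roty 0.448
cm [ 41.49   1.8  -13.47] roty 0.623
```

Request:
{"method": "carry_out", "body": {"delta_pos": [[1,0,-0.6],[3,-0.2,-1.6],[5.5,-0.5,-3],[8.3,-0.7,-4.5],[11,-0.7,-6],[13.8,-0.7,-7.4],[16.5,-0.7,-8.3],[19.2,-0.7,-9.1],[21.9,-0.7,-10],[24.6,-0.7,-10.8],[27.3,-0.7,-11.6],[30,-0.7,-12.4]], "rotation": [[0,0.01,0],[0,0.03,0],[0,0.06,0],[0,0.1,0],[0,0.14,0],[0,0.187,0],[0,0.23,0],[0,0.27,0],[0,0.32,0],[0,0.36,0],[0,0.4,0],[0,0.448,0]]}}

```text
t: 11.67
ee_pos: [418.7, -61.4, 144.0]
orientation: [-1.122, 1.34, -1.337]
ft_force: [0.5, 0.1, -0.5]
width: 57.4
```

```bash
python3 - <<'E'
from h import *
state()
a=np.radians(15.69)
p=np.array([458.7,262.6,138])+10*(30*np.array([np.sin(a),-np.cos(a),0])-12.4*np.array([np.cos(a),np.sin(a),0])+[0,0,.7]);print(p)
plan(p,15.69-np.degrees(.448),[(441.2,-173.3,120,-20),(441.2,-173.3,60,-20)])
E
```

```text
t 11.67 pos [418.7 -61.4 144. ] yaw -10.13 ydir [-2.1e-03  3.0e-04 -1.0e+00] F [ 0.5  0.1 -0.5] w 57.4 q [-0.17  0.26  2.12 -0.    0.77  1.57]
[420.45009504 -59.75530827 145.        ]
cm [10.82  2.5   4.01] roty 0.175
cm [10.82  8.5   4.01] roty 0.175
```

Request:
{"method": "carry_out", "body": {"delta_pos": [[2.5,0.5,0.9],[5,1,1.8],[7.5,1.7,2.8],[9.5,2.2,3.5],[10.8,2.5,4],[10.8,3.5,4],[10.8,5,4],[10.8,6.5,4],[10.8,7.5,4],[10.8,8.5,4],[10.8,8.5,4],[10.8,8.5,4]], "rotation": [[0,0.04,0],[0,0.08,0],[0,0.12,0],[0,0.15,0],[0,0.175,0],[0,0.175,0],[0,0.175,0],[0,0.175,0],[0,0.175,0],[0,0.175,0],[0,0.175,0],[0,0.175,0]]}}

```text
t: 12.67
ee_pos: [440.6, -172.5, 59.3]
orientation: [-1.025, 1.462, -1.46]
ft_force: [-0.4, 0.1, -0.3]
width: 57.9
```

```bash
python3 look.py 13 side 240 120 340 190 8;python3 look.py 14 top 350 130 450 230 6
```

```text
t 12.67 pos [ 440.6 -172.5   59.3] yaw -19.97 ydir [-1.4e-03  6.0e-04 -1.0e+00] F [-0.4  0.1 -0.3] w 57.9 q [-0.4   0.48  2.05  0.    0.61  1.52]
tcp px [[297.88870393 146.47231704]] zoom [[467.10963144 215.77853635]]
t 12.72 pos [ 441.1 -172.8   59.9] yaw -19.97 ydir [-3.e-04  1.e-04 -1.e+00] F [-0.5  0.1 -0.1] w 57.5 q [-0.4   0.48  2.05  0.    0.61  1.52]
tcp px [[411.91213703 215.59004654]] zoom [[374.47282217 516.54027925]]
```

View pics/zz13.png

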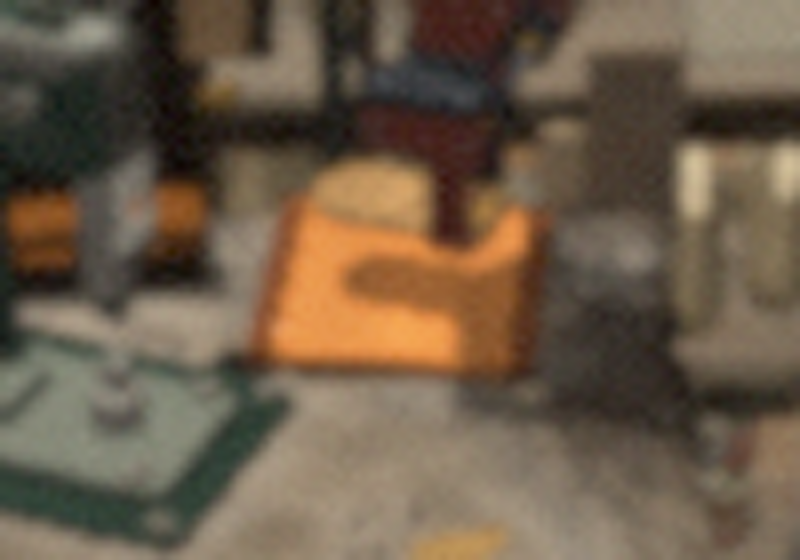

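View pics/zz14.png

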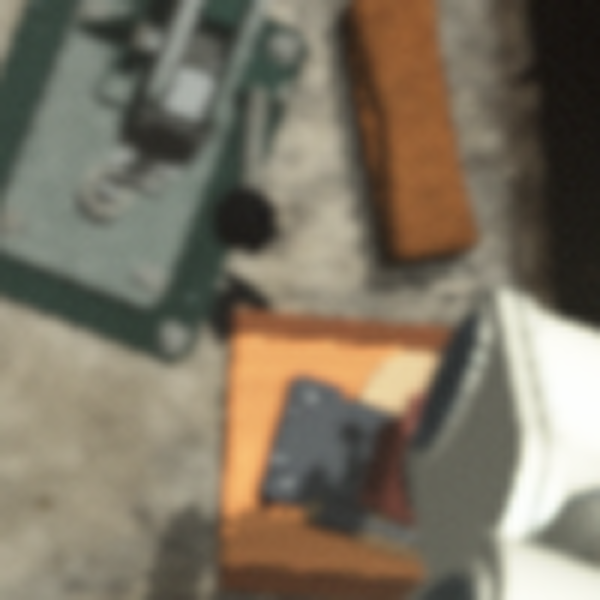

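Request:
{"method": "carry_out", "body": {"delta_pos": [[0,0.8,0],[0,1.6,0],[0,2.4,0],[0,3,0],[0,3.5,0],[0,3.9,0],[0,4.2,0],[0,4.4,0],[0,4.4,0],[0,4.4,0]], "rotation": [[0,0,0],[0,0,0],[0,0,0],[0,0,0],[0,0,0],[0,0,0],[0,0,0],[0,0,0],[0,0,0],[0,0,0]]}}

```text
t: 13.6
ee_pos: [441.1, -173.2, 15.8]
orientation: [-1.023, 1.462, -1.462]
ft_force: [-0.2, 0.2, 0.4]
width: 57.8
```

```bash
python3 look.py 15 side 260 130 330 180 10
```

```text
t 13.6 pos [ 441.1 -173.2   15.8] yaw -20.01 ydir [ 0.  0. -1.] F [-0.2  0.2  0.4] w 57.8 q [-0.4   0.57  2.06  0.    0.51  1.52]
tcp px [[297.76445325 154.96970883]] zoom [[382.64453251 254.69708833]]
```

View pics/zz15.png

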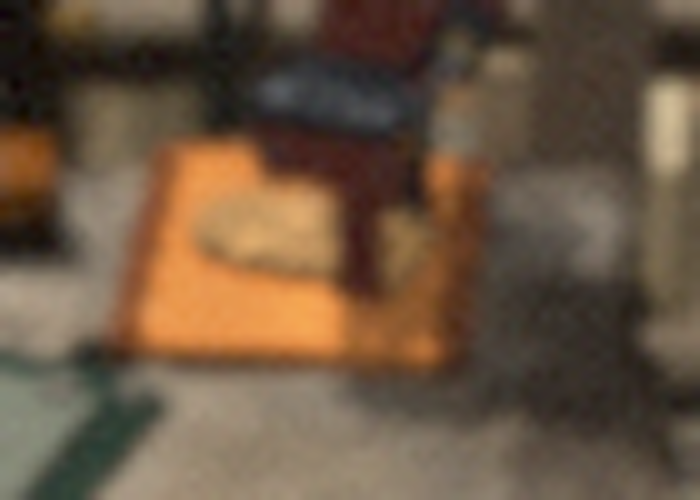

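Request:
{"method": "carry_out", "body": {"delta_pos": [[0,0.05,0],[0,0.05,0],[0,0.05,0],[0,0.05,0]], "rotation": [[0,0,0],[0,0,0],[0,0,0],[0,0,0]], "hand": 70}}

```text
t: 13.98
ee_pos: [441.2, -173.2, 15.5]
orientation: [-1.023, 1.461, -1.462]
ft_force: [-0.4, 0.5, -1.0]
width: 63.9
```

Request:
{"method": "carry_out", "body": {"delta_pos": [[0,0,0],[0,0,0],[0,0,0],[0,0,0],[0,0,0],[0,0,0]], "rotation": [[0,0,0],[0,0,0],[0,0,0],[0,0,0],[0,0,0],[0,0,0]], "hand": 0}}

```text
t: 14.48
ee_pos: [441.1, -173.2, 15.3]
orientation: [-1.023, 1.462, -1.462]
ft_force: [-0.6, -0.5, 0.0]
width: 88.0
```

```bash
python3 look.py 16 side 260 130 330 180 10
```

```text
t 14.48 pos [ 441.1 -173.2   15.3] yaw -20.01 ydir [-0.  0. -1.] F [-0.6 -0.5  0. ] w 88.0 q [-0.4   0.57  2.06  0.    0.51  1.52]
tcp px [[297.7920367  155.09875349]] zoom [[382.92036701 255.98753486]]
```

View pics/zz16.png

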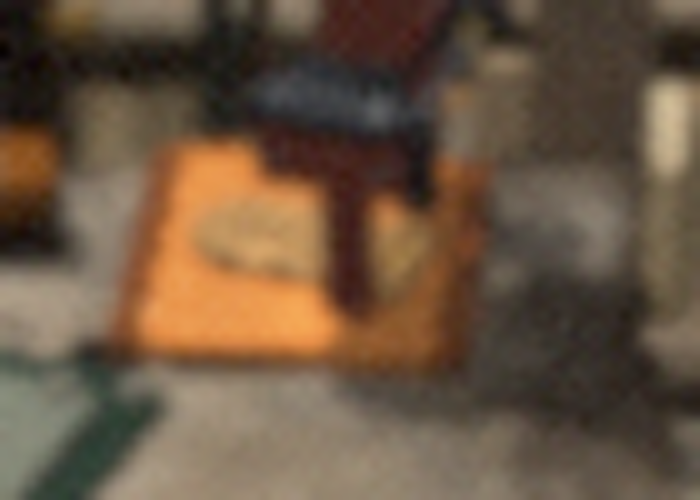

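Released. Next I'll lift straight up and move away to the left for a clear view.

Request:
{"method": "carry_out", "body": {"delta_pos": [[0,-0.5,0],[0,-1.5,0],[0,-3.5,0],[0,-6,0],[0,-9,0],[0,-12,0],[-2,-14,-1],[-5,-15,-2],[-9,-15,-2],[-13,-15,-2],[-17,-15,-2],[-21,-15,-2]], "rotation": [[0,0,0],[0,0,0],[0,0,0],[0,0,0],[0,0,0],[0,0,0],[0,0,0],[0,0,0],[0,0,0],[0,0,0],[0,0,0],[0,0,0]]}}

```text
t: 15.53
ee_pos: [494.5, 32.8, 166.7]
orientation: [-1.022, 1.461, -1.462]
ft_force: [0.5, -1.2, 0.5]
width: 87.5
```

Request:
{"method": "carry_out", "body": {"delta_pos": [[-3,0,0],[-6,0,0],[-9,0,0],[-9,0,0],[-9,0,0],[-9,0,0]], "rotation": [[0,0,0],[0,0,0],[0,0,0],[0,0,0],[0,0,0],[0,0,0]]}}

```text
t: 16.03
ee_pos: [524.3, 115.2, 165.7]
orientation: [-1.024, 1.461, -1.461]
ft_force: [0.5, 0.2, -0.4]
width: 87.9
```

```bash
python3 look.py 17 side 220 130 330 235 7;python3 look.py 18 top 370 165 450 245 7
python3 - <<'E'
from h import *
img=cv2.imread("pics/top18.png")
for P in contours(img,(370,165,450,245),lambda h:(h[...,1]>110)&(h[...,2]>80)&(h[...,0]<25),14,"top",amin=1500): print('board',rect(P))
img=cv2.imread("pics/side17.png")
for P in contours(img,(220,185,310,245),lambda h:(h[...,1]>90)&(h[...,2]>100)&(h[...,0]<30),46,"side",amin=1000): print('square',rect(P))
E
```

```text
t 16.03 pos [524.3 115.2 165.7] yaw -19.98 ydir [-4.e-04 -3.e-04 -1.e+00] F [ 0.5  0.2 -0.4] w 87.9 q [ 0.19  0.37  1.87 -0.    0.9   2.11]
tcp px [[278.1510172  161.34938171]] zoom [[410.55712037 222.94567196]]
t 16.08 pos [524.2 114.7 165.6] yaw -20.03 ydir [-5.e-04 -3.e-04 -1.e+00] F [-0.  -0.6  0. ] w 87.7 q [ 0.19  0.37  1.87 -0.    0.9   2.11]
tcp px [[325.73177664 187.21596345]] zoom [[-306.37756354  159.01174414]]
board [ 477.2 -192.5  177.5  160.    82.9]
square [578.7 226.2 112.7  49.5  15.5]
```

View pics/zz17.png

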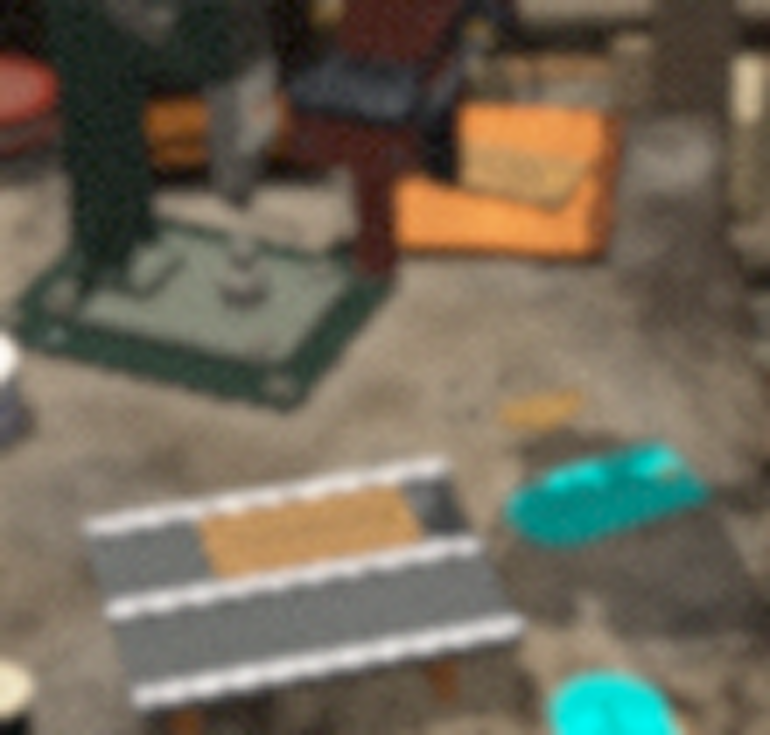

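View pics/zz18.png

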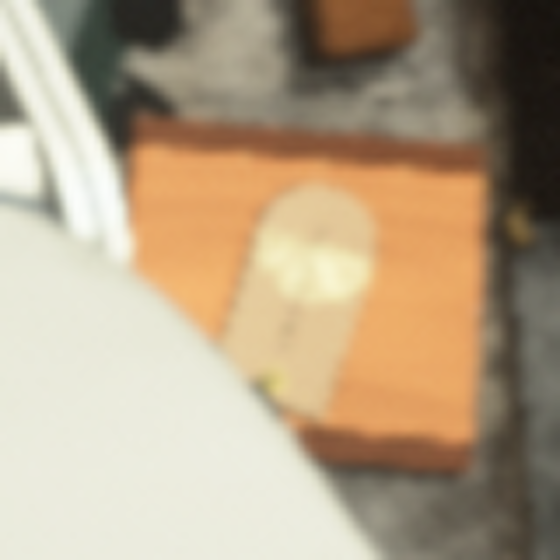

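The pattern's centre, about (300,290) in the top zoom, coincides with the board's centre at about (303,294). It lies flat, the square pattern hasn't moved, and the arm is clear.

```bash
python3 -c "
from workcell import ctrl
print(ctrl.close_job())"
```

```text
the job is handed in; nothing more can be done
None
```

I slid the round-toed pattern along its lane from behind the toe until about 40 mm hung past the open edge. I then gripped it by the sides at 58 mm, carried it past the near side of the press and released it about 2–3 mm above the cutting board. I handed the job in at about 16 s of the 56 s allowed; it reports no verdict.

**Last checks:**
- **Round-toed pattern:** in the last top view it lies flat, with its centre within about 5 mm of the board's middle.
- **Square-toed pattern:** it measured within about 1 mm of its start in a top view after the slide. The last side view also shows it in place.
- **Arm:** it is clear of everything, with contact forces under about 1 N.

**Disagreements:**
- **Camera views:** the top and side views differed by about 6–10 mm in y on the rack and the board. I centred the grip by feel instead: a 6 N side force during a stepwise close led me to shift the tool 2 mm.
- **Commanded position:** before the grasp, the tool was about 5 mm off in y from my own running tally. I used the measured pose instead.

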